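Seat the splined key in the bench drive and hold it engaged

TASK

Swing the keeper hasp of the small bench drive head right over to the back, off its catch and clear of the socket. Then take the splined drive key out of its wooden rest, turn it until its splines mesh with the socket, and push it fully home against the spring, its collar flat on the socket's face. Finish while still holding the key and pressing it down, since the spring lifts it out if you let go; leave the pen, screwdriver, chisel and tape measure where they lie.

Things in the scene. Friction and masses are not known exactly. Their poses are not given: they have to be found in the camera images.
- drive_head: Fixed grey housing, 84 x 84 mm, 45 mm high, with small feet (7 mm high, to 61 mm from the centre in its y); origin at the centre of its underside. In its top face: the round steel socket in the middle, the hasp's hinge at the +x edge (44 mm from the centre), a catch (5 x 8 mm, 14 mm high) 34 mm from the centre towards -x. The closed hasp's tongue points along its -x.
- hasp_hinge (a point): Point on the hasp's hinge line, 49 mm above the bench; the hinge line is parallel to the y axis of drive_head.
- hasp_tongue (a point): Grip point on the hasp's tongue: a bar 14 mm wide (along the hinge line), 8 mm thick, 37 mm long; the point is 114 mm from the hinge line, 10 mm before the tip. Closed, it overhangs the housing's -x side, 49 mm above the bench, free below. From hinge to tongue (87 mm) the hasp is a slotted strap 30 mm wide, 4 mm thick, lying across the socket. Axes turn with the hasp.
- hasp (a joint): Angle of the hasp: 0 closed on the face, over the catch; pi/2 upright; 3.14 swung right over and level behind the housing. It moves freely: it falls shut when let go before upright and falls over to the back, to 3.14, when let go beyond upright (clearly so from 1.8 on).
- socket_mouth (a point): Centre of the socket's mouth, on its top face 45 mm above the bench. z up; x and y lie along its four grooves, which form a cross (alike every quarter turn), 15 mm wide, ending 19.5 mm from the centre. The steel socket ring is 56 mm across, flush with the housing; it stands at any angle in it and is stiff to turn (1.2 N m).
- plunger (a joint): Spring plunger in the socket: a brass disc 16 mm across, 20 mm below the mouth at 0; value = how far it is pushed down, at most 0.014 m. Spring 2.4 N at 0, 600 N/m: 9.6 N at 0.012 m, where the key is fully home.
- rest: Fixed wooden block, 90 x 90 x 25 mm; origin at the centre of its underside. The key's nose stands in a round hole (25 mm across) in the middle of its top, the splines resting on the block, so the key's tip is 13 mm and its grip point 82 mm above the bench.
- drive_key: Loose splined key, about 0.25 kg, 88 mm high, upright; origin at its nose tip, z up. Heights from the tip: tapered nose 0-12 mm (10 to 18 mm across); four splines in a cross along its x and y, 12-32 mm, 12 mm wide, 36 mm across (2 mm less in the lowest 4 mm); collar 32-38 mm, 52 mm across; neck 20 mm across; grip block 50-88 mm, 46 (x) by 26 mm (y). Fully home, the tip is 32 mm below the mouth.
- key_grip (a point): Centre of the key's grip block, on the key's axis 69 mm above its nose tip; axes as drive_key: grasp across y (26 mm).
- key_collar (a point): Centre of the collar's underside, on the key's axis 32 mm above its nose tip.
- marker: Bystander: a pen 135 mm long, lying between the drive head and the rest; origin at the centre of its underside.
- screwdriver: Bystander: a screwdriver, 205 x 32 mm, lying on the right; origin at the centre of its underside.
- chisel: Bystander: a chisel, 267 x 29 mm, lying on the left; origin at the centre of its underside.
- tape_measure: Bystander: a tape measure, 35 x 102 x 64 mm, on the right; origin at the centre of its underside.
Not all that is in view belongs to the job. There is more than one size of the drive_key; the one meant has the size given above.

How it is judged:
On the way, in this order (a step that is already met when the one before it is completed fails the run):
1. the hasp is swung over to the back, off its catch and clear of the socket (value of joint hasp above 2.4 rad), for 0.2 s.
2. the key is lifted out of its rest in the gripper (z of drive_key in the frame of rest above 0.03 m and contact force between the fingers and drive_key above 1 N), for 0.2 s.
3. the key's splines are meshed with the socket's grooves (z of key_collar in the frame of socket_mouth below 0.016 m and horizontal distance between key_collar and socket_mouth below 0.005 m), for 0.1 s.
At the end, for the whole second after the job is handed in: The hasp lies over at the back (beyond 2.4 rad). The key is upright (within 0.1 rad) in the socket, its axis within 4 mm of the socket's and its collar within 3 mm of the socket's face, with the plunger pressed at least 9 mm; the key is at rest and the fingers still hold or press it (over 2 N) (z of key_collar in the frame of socket_mouth below 0.003 m and horizontal distance between key_collar and socket_mouth below 0.004 m and angle between drive_key's own z axis and vertical below 0.1 rad and value of joint plunger above 0.009 m and contact force between the fingers and drive_key above 2 N and linear speed of drive_key below 0.02 m/s and value of joint hasp above 2.4 rad); the arm keeps its last pose, push and grip.
It fails at once if the pen is moved more than 30 mm (distance of marker from where it was at the start of the episode above 0.03 m).
It fails at once if the screwdriver is moved more than 30 mm (distance of screwdriver from where it was at the start of the episode above 0.03 m).
It fails at once if the chisel is moved more than 30 mm (distance of chisel from where it was at the start of the episode above 0.03 m).
It fails at once if the tape measure is moved more than 30 mm (distance of tape_measure from where it was at the start of the episode above 0.03 m).
It also fails if it takes over 56 s, if anything falls off the work surface, if the arm or the gripper's body presses on something with over 40 N, if the wrist force passes 120 N, or if a joint passes its speed limit or range.

ROBOT

A 6-joint arm with a two-finger parallel gripper is mounted at the origin on a cart in front of the work surface, level with it; the furniture and walls round the work are solid. World frame = base frame: x ahead of the robot, y to its left, z up, the work surface at z = 0. Lengths are in m, angles in rad, forces in N, time in s.
With the tool pointing down it reaches from about 0.375 to 0.925 m from the base axis. Payload 5.7 kg.
Tool frame: the origin (TCP) lies on the centre line of the jaws, within the pads' length; the fingertips stand 17 mm ahead of it and the grasp point (between the pads) lies 2 mm behind it; z points along the fingers, y is the line along which they close (so a half turn about z gives the same grasp; the last joint's range is limited). The gripper opens to 85 mm and grips with 20 to 120 N. Pads are 22 mm wide; open, the fingers measure 114 mm over their backs; the gripper's body (76 mm by 85 mm) begins 54 mm behind the grasp point. The pads swing forward as they close: fully open they stand 13 mm farther back than shut.
Start: joints at [-1.273, 0.359, 1.51, -0, 1.272, -0.115], TCP at [0.241, -0.55, 0.248] pointing down, gripper open.
Joint ranges: [-2.97, 2.97], [-1.01, 2.36], [0.21, 2.38], [-0.96, 4.11], [0.2, 2.71], [-2.98, 2.98]. Speed limits (rad/s): [2.39, 2.39, 3.14, 3.14, 3.14, 3.14].

INTERFACE

Orientations are given as a rotation vector (axis times angle).
In Python, from station import ctrl gives the robot as it stands.
- The arm moves only by the tool hand_motion, called as name([rows], argument=value, ...), one row to a line, values as JSON. Schema: {"type":"object","properties":{"increments":{"type":"array","items":{"type":"array","prefixItems":[{"type":"array","items":{"type":"number"},"minItems":3,"maxItems":3},{"type":"number"}],"minItems":2,"maxItems":2},"minItems":1,"maxItems":8},"jaw":{"type":"number"},"only":{"type":"string"},"quiet":{"type":"boolean"},"lines":{"type":"string"}},"required":["increments"],"additionalProperties":false}. increments is a list of rows, 1 to 8 of them, each written [[dx, dy, dz], turn]: dx, dy, dz in m, then a turn about the tool's z in rad; each row shifts and turns the commanded pose from where the row before left it, along the tool's axes as they then stand; what a row does not reach is not made up. A row lasts 1/12 s, in which the tool goes at most 0.0417 m and 0.125 rad, less where a joint would pass 70% of its speed; a pose out of reach is approached as far as the arm can. jaw is the finger opening in m, set as the call begins (left out keeps the last). The fingers move at their own pace and stop on an object; the grip force is fixed at half the most. Time passes only in rows, so rows that do not move let the fingers close. The tool returns the time, the measured TCP pose, the force, the opening and the grip force at its end. only (a regular expression) keeps the lines of the reply that match it, lines (a string "A,B") keeps lines A to B, and quiet returns only ok. Input that does not fit is refused with a message, and nothing moves.
- ctrl.state(): the state, without advancing time (a new reading comes with each control period).
- ctrl.grab_frame(name): name is "scene" or "side" or "wrist"; returns a dict with "img" (480x640x3 uint8, red, green, blue), "range_z" (480x640 float32, m along the optical axis (not along the pixel's ray), 0 where there is no reading), "vertical_fov" (degrees; the focal length in pixels is half the picture's height over the tangent of half this angle, whatever the lens; pixels are square), "cx", "cy" (the principal point, pixels), "R" (3x3) and "t" (3): a world point X has camera coordinates R X + t; the wrist camera has in their place "hand_eye" (4x4, takes a point from camera to tool coordinates, whose origin is the TCP and whose axes are the flange's). Camera axes: x right, y down, z forward; pixel columns grow to the right and rows downward; lengths in m; the calibration is good to about 2 mm. A picture is of the moment at which its call begins: read the wrist's pose just before it.
- ctrl.hand_in(): hands the job in; it is judged then, once.
The state is a dict: "time": time; "joint_positions": joint angles; "joint_velocities": joint speeds; "effort": joint torques, N m; "tcp_pos": TCP position; "orientation": TCP orientation; "contact_force": force on the tool from outside, world axes, zero at the start; "moment": the same for the moment, N m; "grip_width": finger opening in m; "grasp_force": force on a finger pad.
Only numpy, scipy, OpenCV 4.12 (cv2) and the standard library are available. Lean on these libraries where they do the work, as an engineer would, in place of code of your own. Each camera call takes 0.05 s, during which the arm holds its last target. There are 200 camera calls.

## Working session

There is one attempt and no reset: what is moved stays moved. The work goes in short steps, Python scripts to look and compute and a tool call to move; the robot and the scene stay as the last step left them, time stands still between calls to the robot, and variables do not carry over. Pictures are saved under pics/ and viewed, at most 10 in all, crops included, and the job is handed in when it is done.

```bash
mkdir -p pics; ls
```

Create h.py:
```python
import numpy as np, cv2
from scipy.spatial.transform import Rotation as Ro
from station import ctrl
def grab(n):
    s=ctrl.state(); f=ctrl.grab_frame(n)
    f['f']=240/np.tan(np.radians(f['vertical_fov'])/2)
    if 'hand_eye' in f:
        T=np.eye(4); T[:3,:3]=Ro.from_rotvec(s['orientation']).as_matrix(); T[:3,3]=s['tcp_pos']
        W=T@np.array(f['hand_eye']); f['Rwc']=W[:3,:3]; f['c']=W[:3,3]
    else:
        f['Rwc']=np.array(f['R']).T; f['c']=-f['Rwc']@np.array(f['t'])
    return f
def cloud(f):
    v,u=np.mgrid[:480,:640]; z=f['range_z']
    P=np.stack([(u-f['cx'])/f['f']*z,(v-f['cy'])/f['f']*z,z],-1)
    return P@f['Rwc'].T+f['c']
def ray(f,u,v,h):
    d=f['Rwc']@np.array([(u-f['cx'])/f['f'],(v-f['cy'])/f['f'],1]); return f['c']+d*(h-f['c'][2])/d[2]
def save(f,n): cv2.imwrite('pics/'+n,f['img'][:,:,::-1])
```

Run:
```python
from h import *
s=ctrl.state(); print(s)
for n in ['scene','side']:
    f=grab(n); save(f,n+'0.png'); print(n,f['c'],f['f'],(f['range_z']>0).mean())
    np.savez('pics/'+n+'0.npz',**{k:f[k] for k in('img','range_z','Rwc','c','f','cx','cy')})
```

```text
pics
{'time': 0.0, 'joint_positions': array([-1.27312512e+00,  3.59499270e-01,  1.51146319e+00,  3.32174156e-06,
        1.27248351e+00, -1.15096697e-01]), 'joint_velocities': array([ 0.00087463, -0.00026505,  0.00043108, -0.00021069,  0.00054446,
        0.00135244]), 'effort': array([ 2.11444552e-03, -5.27615583e+01, -2.78619200e+01,  1.30208009e-04,
        1.32907604e-02,  1.68852785e-05]), 'tcp_pos': array([ 0.24048882, -0.54897528,  0.24744526]), 'orientation': array([-3.07311636e+00, -6.43401475e-01,  2.60268093e-04]), 'contact_force': array([0.41933438, 0.14469537, 0.07732943]), 'moment': array([-0.00743025, -0.04983996,  0.00483913]), 'grasp_force': 0.0, 'grip_width': 0.08551740894855168}
scene [-0.07938165  0.88533375  0.77563223] 533.473137699363 0.927373046875
side [0.39671811 0.76144765 0.79360299] 438.588275397571 0.9522200520833334
```

View pics/scene0.png

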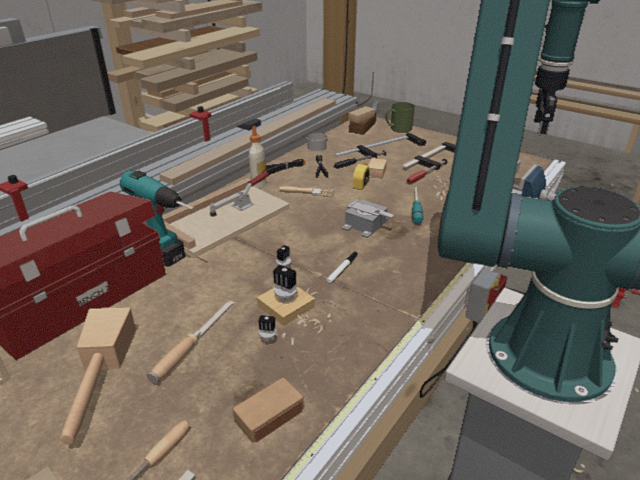

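View pics/side0.png

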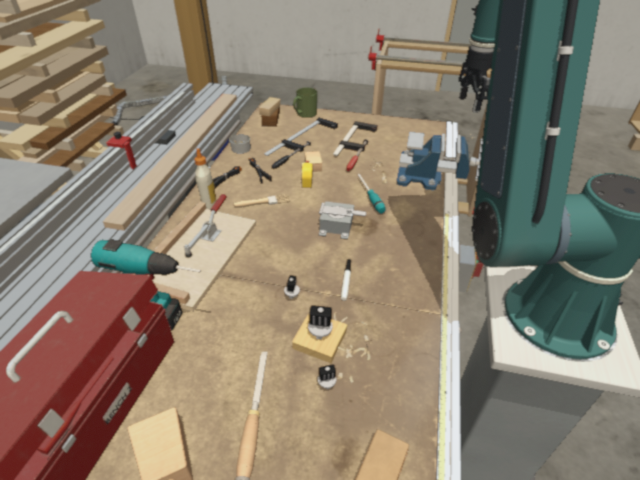

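Scene: the key stands in its rest at (285,290) scene / (320,330) side, with smaller decoys beside it. The drive head is at (368,217) / (336,220), with the hasp tongue pointing towards the robot side at (388,214) / (358,213). The pen lies between them.

Run:
```python
from h import *
L=lambda n:dict(np.load(f'pics/{n}0.npz'))
out=[]
for n,(hu,hv),(ku,kv) in [('scene',(330,185),(245,235)),('side',(300,190),(280,285))]:
    f=L(n); P=cloud(f)
    for nm,(u,v),w,h in [('head',(hu,hv),80,60),('key',(ku,kv),80,90 if n=='side' else 95)]:
        Q=P[v:v+h,u:u+w].reshape(-1,3); C=f['img'][v:v+h,u:u+w].reshape(-1,3).astype(int)
        if nm=='head':
            m=(Q[:,2]>.038)&(Q[:,2]<.056)&(C.max(1)-C.min(1)<40)
            m2=(Q[:,2]>.03)&(Q[:,2]<.07)&(C.max(1)-C.min(1)<40)
        else:
            m=(Q[:,2]>.018)&(Q[:,2]<.03)&(C[:,0]>C[:,2]+50)
            k=(Q[:,2]>.09)&(Q[:,2]<.115)&(C.max(1)<90)
            r=cv2.minAreaRect((Q[k][:,:2]*1000).astype(np.float32)); print(n,'keytop',k.sum(),r,np.median(Q[k][:,2]) if k.any() else 0)
            kk=(Q[:,2]>.03); print('zmax',np.percentile(Q[kk][:,2],98))
        r=cv2.minAreaRect((Q[m][:,:2]*1000).astype(np.float32)); print(n,nm,m.sum(),r,Q[m].mean(0))
    for (u,v),w,h in [((hu,hv),80,60),((ku,kv),80,90)]:
        out.append(cv2.resize(f['img'][v:v+h,u:u+w],(w*5,300),interpolation=cv2.INTER_CUBIC))
im=np.vstack([np.hstack(out[:2]),np.hstack(out[2:])]); cv2.imwrite('pics/crop.png',im[:,:,::-1])
```

```text
scene head 646 ((541.49951171875, -208.38807678222656), (127.7807388305664, 89.7287368774414), 3.4916956424713135) [ 0.55199094 -0.20222247  0.04684894]
scene keytop 216 ((512.7538452148438, 194.9202423095703), (47.31300354003906, 28.00257110595703), 4.117491722106934) 0.09985156997993871
zmax 0.7756322272995253
scene key 754 ((514.5211181640625, 193.795166015625), (93.28053283691406, 93.23550415039062), 80.19960021972656) [0.5056842  0.2055194  0.02510712]
side head 684 ((546.3875122070312, -207.7357635498047), (127.89482879638672, 92.32733917236328), 0.3576928973197937) [ 0.55784452 -0.20068577  0.04779205]
side keytop 233 ((516.588623046875, 196.7986602783203), (43.09921646118164, 26.589805603027344), 3.7405898571014404) 0.10070216396861387
zmax 0.7936029916645957
side key 1102 ((494.2578125, 187.5211181640625), (117.41307067871094, 136.4401397705078), 78.79634857177734) [0.51312495 0.20896767 0.02534519]
```

View pics/crop.png

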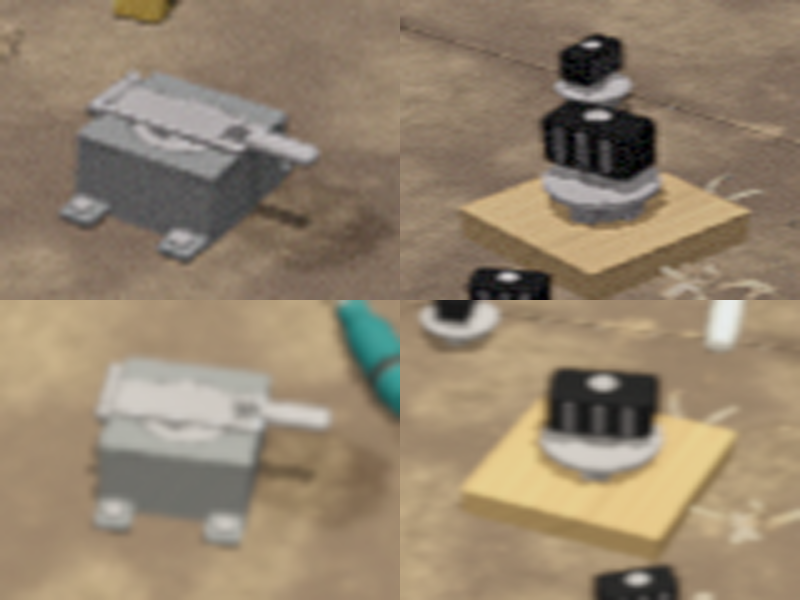

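The head's yaw is about 0 to 3°, its centre is near (0.56, -0.208), and the tongue points to world -x. The key top is at z≈0.100, near (0.514, 0.196), and matches the given size. Next I square the tool to the world and move over the head.

hand_motion([
  [[0,0,0],0.103],
  [[0,0,0],0.103],
  [[0,0,0],0.103],
  [[0,0,0],0.103],
  [[0.02,-0.028,0],0],
  [[0.02,-0.028,0],0],
  [[0.02,-0.028,0],0],
  [[0.02,-0.028,0],0],
], jaw=0.05)

```text
time: 0.77
tcp_pos: [0.3209, -0.4361, 0.2478]
orientation: [-3.141, 0.0, 0.001]
contact_force: [0.7, -0.7, 0.2]
grip_width: 0.0501
grasp_force: 0.0
```

hand_motion([
  [[0.02,-0.028,0],0],
  [[0.02,-0.028,0],0],
  [[0.02,-0.028,0],0],
  [[0.02,-0.028,0],0],
  [[0.02,-0.028,0],0],
  [[0.02,-0.028,0],0],
  [[0.02,-0.028,0],0],
  [[0.02,-0.028,0],0],
])

```text
time: 1.43
tcp_pos: [0.4809, -0.2117, 0.248]
orientation: [-3.141, -0.001, 0.001]
contact_force: [0.9, -0.8, 0.2]
grip_width: 0.0495
grasp_force: 0.0
```

Run:
```python
from h import *
f=grab('wrist'); save(f,'w1.png'); s=ctrl.state(); print(s['tcp_pos'],s['orientation'],f['hand_eye'],f['f'],f['cx'],f['cy'],f['c'])
np.savez('pics/w1.npz',**{k:f[k] for k in('img','range_z','Rwc','c','f','cx','cy')})
```

```text
[ 0.48399409 -0.20700072  0.24812673] [-3.13735821 -0.0038459  -0.00377954] [[-1.66454806e-04 -9.57457858e-01 -2.88573078e-01  7.27209942e-02]
 [ 9.99999790e-01  2.13553211e-05 -6.47675078e-04 -1.17374046e-03]
 [ 6.26284164e-04 -2.88573126e-01  9.57457654e-01 -1.25438884e-01]
 [ 0.00000000e+00  0.00000000e+00  0.00000000e+00  1.00000000e+00]] 374.51241350851376 319.9967306790969 236.21585308798686 [ 0.55366594 -0.21050175  0.37344521]
```

View pics/w1.png

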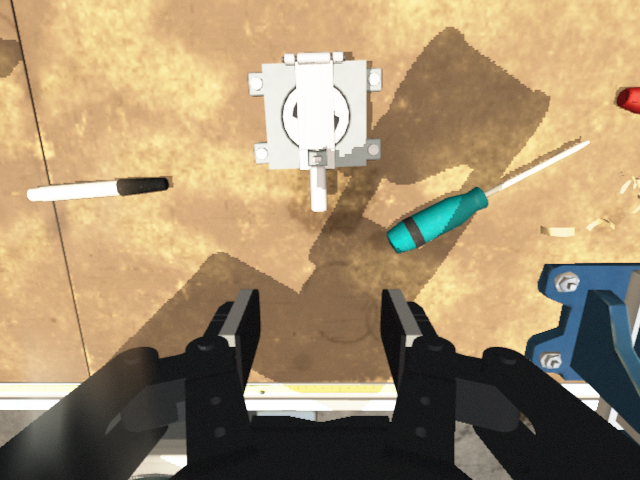

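Wrist view: the hinge is at (314,58), the tongue runs from (317,160) to its tip at (319,211), and the socket ring is centred near (316,115). The head is turned by about 2°.

Run:
```python
from h import *
f=dict(np.load('pics/w1.npz')); P=cloud(f)
for n,u,v,h in [('hingeL',286,58,.049),('hingeR',343,56,.049),('tonguebase',317,168,.053),('tip',319.5,210,.053),('cornTL',264,64,.045),('TR',368,60,.045),('BR',369,163,.045),('BL',271,168,.045),('ringL',281,115,.045),('ringR',350,115,.045)]:
    print(n,ray(f,u,v,h).round(4),P[int(v),int(u)].round(4))
# tongue strip edges by depth
Q=P[168:215,300:340].reshape(-1,3); m=(Q[:,2]>.04)&(Q[:,2]<.065); print(cv2.minAreaRect((Q[m][:,:2]*1000).astype(np.float32)),Q[m].mean(0))
Q=P[40:180,230:400].reshape(-1,3); m=(Q[:,2]>.038)&(Q[:,2]<.05); print(cv2.minAreaRect((Q[m][:,:2]*1000).astype(np.float32)),Q[m].mean(0))
```

```text
hingeL [ 0.603  -0.1832  0.049 ] [ 0.6022 -0.1837  0.0539]
hingeR [ 0.6044 -0.2283  0.049 ] [ 0.6042 -0.2282  0.0507]
tonguebase [ 0.5173 -0.2077  0.053 ] [ 0.5173 -0.2077  0.0529]
tip [ 0.4809 -0.2098  0.053 ] [ 0.481  -0.2093  0.0535]
cornTL [ 0.5992 -0.1651  0.045 ] [ 0.599  -0.1652  0.046 ]
TR [ 0.6021 -0.2486  0.045 ] [ 6.088e-01 -2.538e-01  2.000e-04]
BR [ 0.5207 -0.2526  0.045 ] [ 5.162e-01 -2.583e-01  5.000e-04]
BL [ 0.5163 -0.1676  0.045 ] [ 0.5164 -0.1677  0.0457]
ringL [ 0.5601 -0.1776  0.045 ] [ 0.5602 -0.1772  0.0409]
ringR [ 0.5602 -0.2352  0.045 ] [ 0.5602 -0.2353  0.0436]
((498.29180908203125, -207.8528289794922), (38.063297271728516, 29.207233428955078), 0.7230204343795776) [ 0.49980522 -0.20788158  0.05279715]
((557.9822387695312, -205.93270874023438), (98.95594024658203, 84.10871124267578), 2.064610242843628) [ 0.56005618 -0.20609966  0.04607038]
```

hand_motion([
  [[0,0,0.03],-0.033],
  [[0,0,0.03],0],
  [[0,0,0.03],0],
  [[0,0,0],0],
  [[0,0,0],0],
], jaw=0.035)

```text
time: 1.9
tcp_pos: [0.479, -0.2126, 0.1571]
orientation: [-3.139, -0.053, 0.006]
contact_force: [-0.2, -0.1, 0.6]
grip_width: 0.0347
grasp_force: 0.0
```

hand_motion([
  [[0,0,0],0],
  [[0,0,0],0],
])

```text
time: 2.07
tcp_pos: [0.4816, -0.2143, 0.1601]
orientation: [3.14, 0.052, 0.004]
contact_force: [-0.0, -0.4, -0.0]
grip_width: 0.0347
grasp_force: 0.0
```

Run:
```python
from h import *
f=grab('wrist'); s=ctrl.state(); print(s['tcp_pos'],s['orientation']); P=cloud(f); save(f,'w2.png')
m=(P[...,2]>.047)&(P[...,2]<.06)&(P[...,0]<.515)&(P[...,0]>.45)&(abs(P[...,1]+.208)<.03)
print(cv2.minAreaRect((P[m][:,:2]*1000).astype(np.float32)),P[m].mean(0),P[m].min(0),P[m].max(0))
```

```text
[ 0.48161445 -0.21433173  0.16016169] [3.13937562 0.05259859 0.00453852]
((496.8927001953125, -208.28981018066406), (36.646663665771484, 13.949017524719238), 2.167888879776001) [ 0.49776717 -0.20843392  0.05290295] [ 0.47869405 -0.21575124  0.04881712] [ 0.51499423 -0.20068245  0.05511456]
```

hand_motion([
  [[0.0075,-0.0055,0.02],0.003],
  [[0,0,0.025],0],
  [[0,0,0.025],0],
  [[0,0,0.025],0],
  [[0,0,0.018],0],
  [[0,0,0],0],
  [[0,0,0],0],
])

```text
time: 2.7
tcp_pos: [0.488, -0.2079, 0.0458]
orientation: [-3.141, -0.048, 0.0]
contact_force: [-0.0, -0.6, -0.4]
grip_width: 0.035
grasp_force: 0.0
```

hand_motion([
  [[0,0,0],0],
  [[0,0,0],0],
  [[0,0,0],0],
  [[0,0,0],0],
  [[0,0,0],0],
], jaw=0)

```text
time: 3.12
tcp_pos: [0.4892, -0.21, 0.0473]
orientation: [3.137, 0.05, 0.005]
contact_force: [-2.0, -7.0, -0.7]
grip_width: 0.0126
grasp_force: 58.4
```

hand_motion([
  [[0.0023,0,-0.0227],0],
  [[0.0067,0,-0.0218],0],
  [[0.0109,0,-0.02],0],
  [[0.0147,0,-0.0174],0],
])

```text
time: 3.45
tcp_pos: [0.5233, -0.2087, 0.13]
orientation: [3.137, 0.049, 0.004]
contact_force: [5.0, -7.4, -13.9]
grip_width: 0.0124
grasp_force: 58.4
```

hand_motion([
  [[0.0178,0,-0.0141],0],
  [[0.0203,0,-0.0104],0],
  [[0.0219,0,-0.006],0],
  [[0.0227,0,-0.0017],0],
])

```text
time: 3.78
tcp_pos: [0.6046, -0.2059, 0.1626]
orientation: [3.137, 0.049, -0.001]
contact_force: [-3.5, -5.9, -2.4]
grip_width: 0.0128
grasp_force: 62.0
```

Works well; continue past upright and release.

hand_motion([
  [[0.0226,0,0.003],0],
  [[0.0215,0,0.0073],0],
  [[0.0197,0,0.0115],0],
  [[0.017,0,0.0152],0],
  [[0,0,0],0],
  [[0,0,0],0],
])

```text
time: 4.28
tcp_pos: [0.69, -0.2031, 0.1258]
orientation: [3.137, 0.049, 0.013]
contact_force: [4.0, -2.3, 7.0]
grip_width: 0.0123
grasp_force: 59.4
```

hand_motion([
  [[0,0,0],0],
  [[0,0,0],0],
  [[0,0,0],0],
  [[0,0,0],0],
], jaw=0.05)

```text
time: 4.62
tcp_pos: [0.6852, -0.2013, 0.1227]
orientation: [-3.141, -0.048, 0.001]
contact_force: [0.2, -0.1, -0.0]
grip_width: 0.0502
grasp_force: 0.0
```

hand_motion([
  [[0,0,-0.025],0],
  [[0,0,-0.025],0],
  [[-0.03,0,-0.02],0],
  [[-0.03,0,0],0],
  [[-0.03,0,0],0],
  [[-0.03,0,0],0],
  [[0,0,0],0],
  [[0,0,0],0],
])

```text
time: 5.28
tcp_pos: [0.5639, -0.2049, 0.1926]
orientation: [-3.14, -0.046, 0.002]
contact_force: [1.5, -0.3, -1.0]
grip_width: 0.0502
grasp_force: 0.0
```

Run:
```python
from h import *
f=grab('wrist'); s=ctrl.state(); print(s['tcp_pos'],s['orientation']); save(f,'w3.png')
np.savez('pics/w3.npz',**{k:f[k] for k in('img','range_z','Rwc','c','f','cx','cy')})
```

```text
[ 0.56559323 -0.20529372  0.1927975 ] [-3.14121475e+00 -4.71895831e-02 -1.06392549e-03]
```

View pics/w3.png

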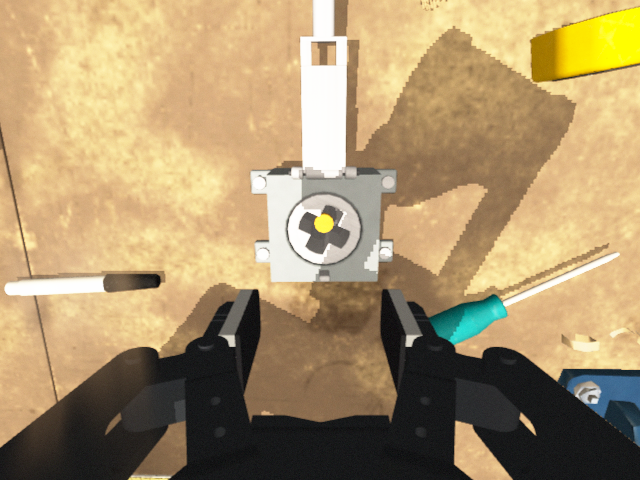

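The hasp lies over at the back, (325,60). The socket is open with its cross at (324,230), rotated about 15-20°. I'll move so the socket sits under the camera's vertical ray and measure its centre and angle.

hand_motion([
  [[-0.026,0,0],0],
  [[-0.026,0,0],0],
  [[-0.026,0,0.02],0],
  [[0,0,0.02],0],
  [[0,0,0],0],
  [[0,0,0],0],
  [[0,0,0],0],
  [[0,0,0],0],
])

```text
time: 6.0
tcp_pos: [0.49, -0.2083, 0.1535]
orientation: [3.14, 0.049, 0.004]
contact_force: [-0.3, -0.4, 0.6]
grip_width: 0.0497
grasp_force: 0.0
```

Create sock.py:
```python
from h import *
def warp(f,h,c,half=.035,N=700):
    # top view of plane z=h around c, 0.1mm px; +u = world x, +v = world y
    g=np.linspace(-half,half,N,dtype=np.float32); X,Y=np.meshgrid(c[0]+g,c[1]+g)
    p=(np.stack([X,Y,np.full_like(X,h)],-1)-f['c'])@f['Rwc']
    return cv2.remap(f['img'],(p[...,0]/p[...,2]*f['f']+f['cx']).astype(np.float32),(p[...,1]/p[...,2]*f['f']+f['cy']).astype(np.float32),cv2.INTER_CUBIC)
if __name__=='__main__':
    f=grab('wrist'); s=ctrl.state(); print(s['tcp_pos'],s['orientation'])
    np.savez('pics/w4.npz',**{k:f[k] for k in('img','range_z','Rwc','c','f','cx','cy')})
    w=warp(f,.045,(.56,-.207)); cv2.imwrite('pics/sock.png',w[:,:,::-1])
```

```bash
python3 sock.py
```

```text
[ 0.48971758 -0.20822583  0.15347997] [3.13996726 0.04927804 0.00368932]
```

View pics/sock.png

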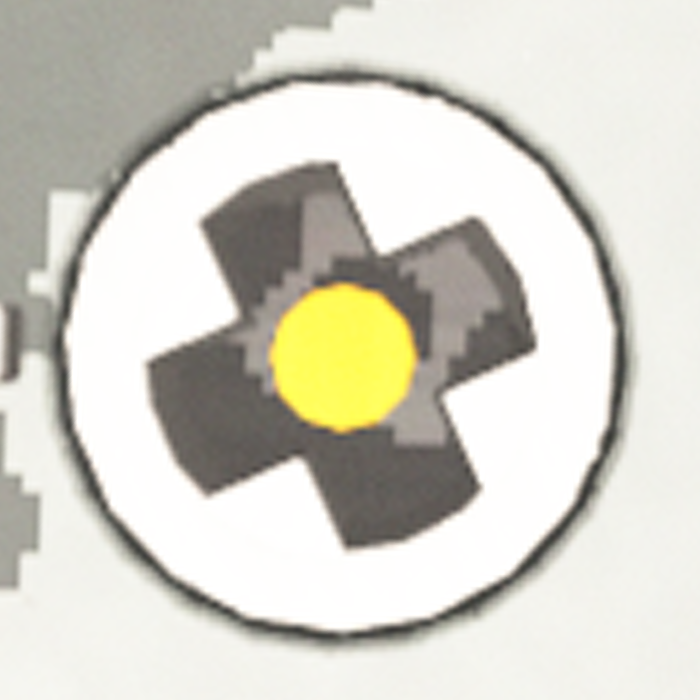

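A clean top view of the socket, at 0.1 mm per pixel: the ring is centred near (342,352) and the cross near (342,355), rotated about -25° in (world x, y).

Create meas.py:
```python
import cv2,numpy as np
w=cv2.imread('pics/sock.png').astype(int); yy,xx=np.mgrid[:700,:700]
r=np.hypot(xx-342,yy-352); dark=((w.max(2)<200)|(w[...,0]<150))
m=(dark&(r<235)).astype(np.uint8); n,l,st,c=cv2.connectedComponentsWithStats(m); i=1+st[1:,4].argmax(); m=l==i
ys,xs=np.nonzero(m); pts=np.stack([xs,ys],1).astype(np.float32)
(c0,rad)=cv2.minEnclosingCircle(pts); mu=pts.mean(0)
ro=((r<278)&~((r>255)&dark)).astype(np.uint8)
ring=(dark&(r>255)&(r<300)).astype(np.uint8)|0; e=cv2.fitEllipse(np.argwhere(ring)[:,::-1].astype(np.float32))
d=pts-c0; th=np.arctan2(d[:,1],d[:,0]); rr=np.hypot(*d.T); k=rr>100
a=np.angle(np.exp(4j*th[k]).sum())/4
W=lambda p:(.56+(p[0]-349.5)/699*.07,-.207+(p[1]-349.5)/699*.07)
print('cross',W(c0),rad/10,'mean',W(mu),'ring',W(e[0]),e[1],'angle',a,np.degrees(a))
```

```bash
python3 meas.py
```

```text
cross (0.5590988744209082, -0.2063600110230016) 19.659603881835938 mean (np.float32(0.5590734), np.float32(-0.20635775)) ring (0.5589619264616305, -0.20641534519877727) (564.6502075195312, 570.77880859375) angle -0.41925961629127984 -24.021806533764668
```

hand_motion([
  [[-0.003,-0.034,-0.006],0],
  [[-0.003,-0.034,-0.006],0],
  [[-0.003,-0.034,-0.006],0],
  [[-0.003,-0.034,-0.006],0],
  [[-0.003,-0.034,-0.006],0],
  [[-0.003,-0.034,-0.006],0],
  [[-0.003,-0.034,-0.006],0],
  [[-0.003,-0.034,-0.004],0],
])

```text
time: 6.72
tcp_pos: [0.4564, 0.0653, 0.2]
orientation: [-3.141, -0.049, -0.005]
contact_force: [0.9, -0.3, -0.8]
grip_width: 0.05
grasp_force: 0.0
```

hand_motion([
  [[-0.003,-0.034,0],0],
  [[-0.003,-0.034,0],0],
  [[-0.003,-0.034,0],0],
  [[-0.003,-0.032,0],0],
  [[0,0,0],0],
  [[0,0,0],0],
  [[0,0,0],0],
  [[0,0,0],0],
])

```text
time: 7.38
tcp_pos: [0.4398, 0.1963, 0.1987]
orientation: [3.141, 0.047, 0.001]
contact_force: [0.0, 0.1, 0.1]
grip_width: 0.0497
grasp_force: 0.0
```

Run:
```python
from sock import *
f=grab('wrist'); s=ctrl.state(); print(s['tcp_pos'],s['orientation'])
np.savez('pics/w5.npz',**{k:f[k] for k in('img','range_z','Rwc','c','f','cx','cy')})
P=cloud(f); print('z near top',np.median(P[...,2][(abs(P[...,0]-.514)<.01)&(abs(P[...,1]-.196)<.008)]))
w=warp(f,.101,(.514,.196)); cv2.imwrite('pics/ktop.png',w[:,:,::-1])
for n,lo,hi in [('top',.094,.108),('rest',.02,.03)]:
    m=(P[...,2]>lo)&(P[...,2]<hi)&(abs(P[...,0]-.514)<.07)&(abs(P[...,1]-.196)<.07); print(n,m.sum(),cv2.minAreaRect((P[m][:,:2]*1000).astype(np.float32)))
h=cv2.resize(f['img'],(640,480)); cv2.imwrite('pics/both.png',np.hstack([cv2.resize(h,(440,330)),cv2.resize(w,(330,330))])[:,:,::-1])
```

```text
[0.43973804 0.19609438 0.19862126] [3.14109405e+00 4.63309392e-02 3.97055983e-04]
z near top 0.3242094085779861
top 3694 ((515.3009033203125, 196.80230712890625), (46.184024810791016, 26.796920776367188), 5.454444408416748)
rest 9881 ((499.4788513183594, 187.3162078857422), (114.66238403320312, 118.30123901367188), 79.76213073730469)
```

View pics/both.png

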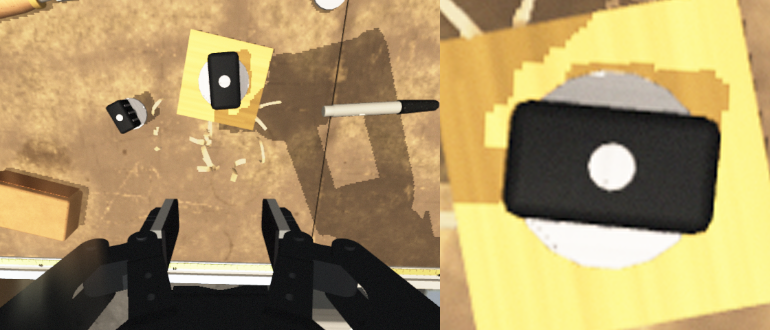

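Key top: centre (0.5153, 0.1968), 46 x 27 mm, long axis at +0.095 rad, which matches the size given. The decoy at (128,115) in the left half is smaller. I turn -0.065, go over the key, descend and grip.

hand_motion([
  [[0.025,0.0006,0],0],
  [[0.025,0.0006,0],0],
  [[0.0255,0.0005,0],0],
  [[0,0,0.02],-0.065],
  [[0,0,0.02],0],
  [[0,0,0],0],
  [[0,0,0],0],
  [[0,0,0],0],
])

```text
time: 8.1
tcp_pos: [0.5151, 0.1971, 0.1591]
orientation: [-3.138, -0.148, -0.0]
contact_force: [0.2, -0.4, -0.3]
grip_width: 0.0501
grasp_force: 0.0
```

hand_motion([
  [[0,0,0.02],0],
  [[0,0,0.02],0],
  [[0,0,0.02],0],
  [[0,0,0.019],0],
  [[0,0,0],0],
  [[0,0,0],0],
  [[0,0,0],0],
])

```text
time: 8.68
tcp_pos: [0.516, 0.1979, 0.081]
orientation: [-3.137, -0.15, -0.004]
contact_force: [-0.3, 0.3, 1.3]
grip_width: 0.05
grasp_force: 0.0
```

```bash
python3 -c "
from station import ctrl
s=ctrl.state();print(s['tcp_pos'],s['orientation'])"
```

```text
[0.51598104 0.19790934 0.08102713] [-3.13744531 -0.15010252 -0.00359693]
```

hand_motion([
  [[0,0,0],0],
  [[0,0,0],0],
  [[0,0,0],0],
  [[0,0,0],0],
  [[0,0,0],0],
  [[0,0,0],0],
], jaw=0)

```text
time: 9.18
tcp_pos: [0.516, 0.1979, 0.0809]
orientation: [-3.137, -0.15, -0.004]
contact_force: [-0.3, -0.2, 7.4]
grip_width: 0.0255
grasp_force: 61.2
```

hand_motion([
  [[0,0,-0.01],0],
  [[0,0,-0.02],0],
  [[0,0,-0.025],0],
  [[0,0,-0.02],0],
  [[0,0,0],0],
  [[0,0,0],0],
  [[0,0,0],0],
  [[0,0,0],0],
])

```text
time: 9.85
tcp_pos: [0.5135, 0.1974, 0.1531]
orientation: [3.138, 0.15, -0.005]
contact_force: [0.2, -0.1, -3.5]
grip_width: 0.0249
grasp_force: 60.1
```

hand_motion([
  [[0.0005,0.034,0],0],
  [[0.0005,0.034,0],0],
  [[0.0005,0.034,0],0],
  [[0.0005,0.034,0],0],
  [[0.0005,0.034,0],0],
  [[0.0005,0.034,0],0],
  [[0.0005,0.034,0],0],
  [[0.0005,0.034,0],0],
])

```text
time: 10.52
tcp_pos: [0.5437, -0.0741, 0.1529]
orientation: [-3.137, -0.15, 0.004]
contact_force: [-0.2, 0.2, -3.7]
grip_width: 0.0252
grasp_force: 60.3
```

hand_motion([
  [[0.0005,0.034,0],0],
  [[0.0005,0.034,0],0],
  [[0.0005,0.034,0],0],
  [[0.0008,0.0324,0],0],
  [[0,0,0],0.103],
  [[0,0,0],0.103],
  [[0,0,0],0.103],
  [[0,0,0],0.103],
])

```text
time: 11.18
tcp_pos: [0.5588, -0.2062, 0.1524]
orientation: [-3.1, 0.504, 0.005]
contact_force: [0.2, -0.1, -3.0]
grip_width: 0.0256
grasp_force: 60.8
```

hand_motion([
  [[0,0,0],0.1025],
  [[0,0,0],0],
  [[0,0,0],0],
  [[0,0,0],0],
])

```text
time: 11.52
tcp_pos: [0.5595, -0.2059, 0.1535]
orientation: [-3.073, 0.648, 0.003]
contact_force: [0.2, -0.3, -2.3]
grip_width: 0.0255
grasp_force: 60.8
```

Run:
```python
from sock import *
f=grab('wrist'); s=ctrl.state(); p=s['tcp_pos']; o=s['orientation']; R=Ro.from_rotvec(o).as_matrix()
print(p,o,'yaw',np.arctan2(R[1,0],R[0,0]),'tilt',R[:,2])
g=grab('scene'); k=grab('side')
save(f,'w6.png')
A=f['img'][100:400,170:470]; 
def cr(F,X,h=40):
    q=(np.array(X)-F['c'])@F['Rwc']; u,v=int(q[0]/q[2]*F['f']+F['cx']),int(q[1]/q[2]*F['f']+F['cy']); print(u,v); return cv2.resize(F['img'][v-h:v+h,u-h:u+h],(390,390),interpolation=cv2.INTER_CUBIC)
X=[.559,-.206,.09]
cv2.imwrite('pics/held.png',np.vstack([np.hstack([cr(g,X),cr(k,X)])])[:,:,::-1])
np.savez('pics/w6.npz',**{k:f[k] for k in('img','range_z','Rwc','c','f','cx','cy')})
cv2.imwrite('pics/held.png',cv2.resize(np.hstack([cr(g,X),cr(k,X),cv2.resize(f['img'],(520,390))]),(800,240),interpolation=cv2.INTER_AREA)[:,:,::-1])
```

```text
[ 0.55963059 -0.20600295  0.15371194] [-3.07336095e+00  6.49103894e-01  2.05679308e-03] yaw -0.4162886264888593 tilt [-1.19195221e-03  6.93702223e-04 -9.99999049e-01]
366 195
338 199
366 195
338 199
```

View pics/held.png

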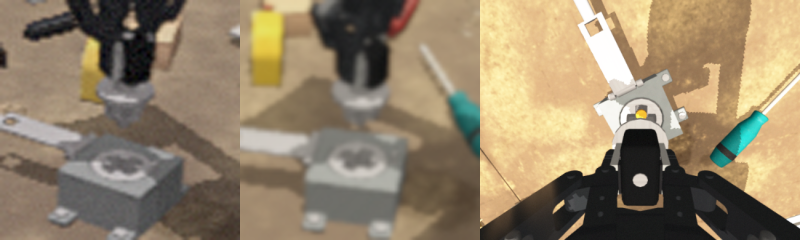

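The key hangs upright in the grip above the socket. Its white top dot shows in the wrist view, so I'll measure its offset from the socket centre.

Run:
```python
from h import *
f=dict(np.load('pics/w6.npz')); im=f['img'].astype(int)
m=np.zeros((480,640),np.uint8); m[330:400,290:350]=(im[330:400,290:350].min(2)>120)
n,l,st,c=cv2.connectedComponentsWithStats(m); 
P=cloud(f)
for i in range(1,n):
    if st[i,4]>20: print(st[i],c[i],ray(f,*c[i],.1745),P[int(c[i][1]),int(c[i][0])])
```

```text
[305 347  31  27 620] [319.97580645 360.0016129 ] [ 0.55892722 -0.20483779  0.1745    ] [ 0.55899629 -0.20452276  0.17440853]
```

hand_motion([
  [[0.0007,0.0011,0.01],0],
  [[0,0,0.012],0],
  [[0,0,0.012],0],
  [[0,0,0.012],0],
  [[0,0,0],0],
  [[0,0,0],0],
  [[0,0,0],0],
])

```text
time: 12.25
tcp_pos: [0.5604, -0.2076, 0.1085]
orientation: [-3.073, 0.653, -0.0]
contact_force: [0.3, 0.2, -2.5]
grip_width: 0.0253
grasp_force: 60.8
```

hand_motion([
  [[0,0,0.003],0],
  [[0,0,0.003],0],
  [[0,0,0.003],0],
  [[0,0,0.003],0],
  [[0,0,0],0],
  [[0,0,0],0],
])

```text
time: 12.75
tcp_pos: [0.56, -0.2074, 0.0961]
orientation: [-3.073, 0.653, 0.001]
contact_force: [0.1, -0.3, -3.3]
grip_width: 0.0251
grasp_force: 60.8
```

No contact with the splines 4 mm in, so they're meshing. Continue against the spring.

hand_motion([
  [[0,0,0.003],0],
  [[0,0,0.003],0],
  [[0,0,0.002],0],
  [[0,0,0],0],
  [[0,0,0],0],
])

```text
time: 13.17
tcp_pos: [0.5606, -0.2078, 0.0887]
orientation: [3.073, -0.653, 0.001]
contact_force: [0.2, -0.1, 1.3]
grip_width: 0.0256
grasp_force: 61.2
```

hand_motion([
  [[0,0,0.003],0],
  [[0,0,0.003],0],
  [[0,0,0.002],0],
  [[0,0,0],0],
  [[0,0,0],0],
  [[0,0,0],0],
])

```text
time: 13.67
tcp_pos: [0.5607, -0.2078, 0.081]
orientation: [3.073, -0.653, 0.002]
contact_force: [-0.3, -0.1, 8.4]
grip_width: 0.0254
grasp_force: 62.0
```

hand_motion([
  [[0,0,0.001],0],
  [[0,0,0],0],
  [[0,0,0],0],
  [[0,0,0],0],
])

```text
time: 14.0
tcp_pos: [0.5607, -0.2078, 0.0809]
orientation: [3.073, -0.653, 0.002]
contact_force: [-2.8, 1.2, 14.4]
grip_width: 0.0256
grasp_force: 63.3
```

hand_motion([
  [[0,0,0.001],0],
  [[0,0,0],0],
  [[0,0,0],0],
  [[0,0,0],0],
])

```text
time: 14.33
tcp_pos: [0.5607, -0.2078, 0.0809]
orientation: [3.073, -0.653, 0.003]
contact_force: [-4.4, 2.3, 23.5]
grip_width: 0.0249
grasp_force: 64.5
```

The TCP stopped at z=0.0809 while the force rose. That is the height at which I gripped the key (grip point 82 mm), and the home position has the same height, so the collar is on the face.

Run:
```python
from h import *
f=grab('side'); P=cloud(f); m=(P[...,2]>.04)&(P[...,2]<.06)&(P[...,0]>.62)&(P[...,0]<.74)&(abs(P[...,1]+.2)<.03); print('hasp pts behind',m.sum())
s=ctrl.state(); print(s['tcp_pos'],s['contact_force'])
if m.sum()>30: print(ctrl.hand_in())
```

```text
hasp pts behind 230
[ 0.56072844 -0.20781031  0.08088295] [-5.44821171  1.58521716 23.51857512]
the job is handed in; nothing more can be done
None
```

The job is handed in at about 14 s: the hasp lies over at the back, the key is meshed with the socket, and it's held with its collar on the face under about 23 N. I didn't knowingly touch the bystanders, but didn't measure them again at the end; the hand-in returned no verdict.

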